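# Put the painting tools and jars away in their trays

## Robot

A 7-joint arm with a two-finger parallel gripper is mounted at the origin on the work surface. World frame = base frame: x ahead of the robot, y to its left, z up, the work surface at z = 0. Lengths are in mm, angles in rad, forces in N, time in s.
With the tool pointing down it reaches from about 425 to 825 mm from the base axis. Payload 3.6 kg.
Tool frame: the origin (TCP) lies between the finger pads; the fingertips stand 22 mm ahead of it and the grasp point (between the pads) lies 3 mm ahead of it (env.tip_reach is the distance from the TCP to the fingertips, in mm); x points along the fingers, z is the direction in which the jaws open and shut, and the axes are right-handed (so a half turn about x gives the same grasp; the last joint's range is limited). The gripper opens to 93 mm and grips with 3 to 60 N. Pads are 15 mm wide; open, the fingers measure 128 mm over their backs; the gripper's body (75 mm by 188 mm) begins 65 mm behind the grasp point.
Start: joints at [1.282, 0.615, -0.013, 1.423, 0.008, 1.103, -0.04], TCP at [168.246, -627.819, 240.64] pointing down, gripper open.
Joint ranges: [-3.12, 3.12], [-0.3, 2.06], [-1.34, 1.32], [0.26, 2.42], [-1.36, 4.5], [0.01, 1.98], [-2.84, 2.84]. Speed limits (rad/s): [2.79, 2.79, 3.14, 3.14, 3.14, 3.14, 3.14].

## Interface

Orientations are given as a unit quaternion [w, x, y, z].
In Python, from cell import env, read_camera gives the robot as it stands. The module is installed in compiled form; this text tells all that it offers.
- The arm moves only by the shell command python3 -m handwheel 'ROWS' [FORCE]. ROWS is JSON, a list of rows, each a list of 3 entries, a list of its own where there are three numbers: the shift along the tool's x, y, z in m, then the turn about the tool's x in degrees, then the finger opening in m, from 0 to 0.093. A call has 1 to 5 rows; each row shifts and turns the pose as measured when the row begins, along the tool's axes as they then stand; what a row does not reach is not made up. A row lasts 1/8 s, in which the tool goes at most 62.5 mm and 10.7 degrees, less where a joint would pass 70% of its speed; a pose out of reach is approached as far as the arm can. A call with a gripper value outside its range is refused whole. The fingers move at their own pace and stop on an object; FORCE is the grip in N (left out, the last holds). Time passes only in rows, so rows that do not move let the fingers close. It gives the time, the measured TCP pose, the force and the opening at its end, in the units of the state.
- env.get_state(): the state, without advancing time (a new reading comes with each control period).
- read_camera(name): name is "side" or "top" or "wrist"; returns a dict with "img" (420x560x3 uint8, red, green, blue), "K" (3x3 intrinsics, pixels), "k1" (the pictures are not rectified: a ray, as slopes to the right and down, at radius r is drawn at 1 + k1 r^2 times it, then the intrinsics apply), "cam_to_world" (4x4, takes a point from camera to world coordinates). Camera axes: x right, y down, z forward; pixel columns grow to the right and rows downward; lengths in mm; the calibration is good to about 2 mm. A picture is of the moment at which its call begins. There is no depth.
- env.finish_job(): hands the job in, once; it reports no verdict.
The state is a dict: "time": time; "joint_pos": joint angles; "joint_velocities": joint speeds; "tau": joint torques, N m; "position": TCP position; "tool_rot": TCP orientation; "wrist_force": force on the tool from outside, world axes, zero at the start; "torque": the same for the moment, N m; "grip_width": finger opening in mm.
Only numpy, scipy, OpenCV 4.12 (cv2) and the standard library are available. Lean on these libraries where they do the work, as an engineer would, in place of code of your own. Each camera call takes 0.05 s, during which the arm holds its last target. There are 200 camera calls.

## Task

Put away the four things left lying loose on the studio table: the flat brush, the palette knife and the two paint jars each go into the tray that already holds one of their kind. Set everything down gently, not dropped, on the tray floor: jars upright, the brush and the knife lying flat lengthwise in the tray beside the one already there, never on top of it, with bristles or blade pointing the same way as on that one. Do not disturb the brush, knife and jar already in the trays.

Things in the scene. Friction and masses are not known exactly. Their poses are not given: they have to be found in the camera images.
- brush: The loose brush, on the table. Flat brush lying flat, 170 mm long, 12 thick: wooden handle 115 long, 22 wide near the ferrule; metal ferrule 40 wide and dark bristles, together 55 long. Origin: underside, where handle meets ferrule; x to the bristles (tips at +55, handle end -115), z up. 0.06 kg, centre of mass x = -17; grip across the handle near x = -22.
- knife: The loose palette knife, on the table. Palette knife lying flat, 182 mm long: steel blade 65 long, 22 wide, 2 thick, round end; thin neck; brown wooden handle 95 long, 16 wide, 15 high. Origin: underside, root of the blade; x to the blade's end (+65; handle -22 to -117), z up. 0.05 kg, centre of mass x = -35; grip across the handle near x = -42.
- jar_a: A loose jar, on the table. Round paint jar, black screw lid, diameter 48 mm, height 58 mm, about 0.12 kg, standing. Origin: centre of its underside; z up.
- jar_b: The other loose jar, on the table, the same as jar_a. Round paint jar, black screw lid, diameter 48 mm, height 58 mm, about 0.12 kg, standing. Origin: centre of its underside; z up.
- brush_tray: Tray with a brush in it. Plywood, fixed, outside 215 mm long (x) x 140 wide (y) x 30 high, walls and floor 5 thick, open on top. The 3 trays are alike, known by their contents, places shuffled. Origin: centre of underside, z up; x the way the stored brush's bristles point. That brush lies along the -y wall; the +y side is free.
- knife_tray: Tray with a palette knife in it. Plywood, fixed, outside 215 mm long (x) x 140 wide (y) x 30 high, walls and floor 5 thick, open on top. The 3 trays are alike, known by their contents, places shuffled. Origin: centre of underside, z up; x the way the stored knife's blade points. That knife lies along the +y wall; the -y side is free.
- jar_tray: Tray with a jar in it. Plywood, fixed, outside 215 mm long (x) x 140 wide (y) x 30 high, walls and floor 5 thick, open on top. The 3 trays are alike, known by their contents, places shuffled. Origin: centre of underside, z up; x along its length. The stored jar stands near the -x end; two more fit in a row along x towards +x.
- stored_brush: The brush already in the brush tray, of the same make as the loose one (same origin and axes); to be left as it lies.
- stored_knife: The palette knife already in the knife tray, of the same make as the loose one (same origin and axes); to be left as it lies.
- stored_jar: The jar already in the jar tray, the same as the loose ones; to be left as it stands. (Not part of the job, beyond the ends of the rows and clear of them: a bottle 150 mm high and a roll of tape on the robot's left, a pot of upright brushes 300 mm high on its right.)
Not all that is in view belongs to the job. Leave any pink look-alike of the jar_a alone. Leave any green look-alike of the knife alone.

How it is judged:
By the outcome, as a careful person would: the job done as asked, in the order asked, and still so for the second after the job is handed in, with the robot touching nothing.
It also fails if it takes over 102 s, if anything falls off the work surface, if the arm or the gripper's body presses on something with over 40 N, if the wrist force passes 120 N, or if a joint passes its speed limit or range.

## Working session

There is one attempt and no reset: what is moved stays moved. The work goes in short steps, Python scripts to look and compute and a shell command to move; the robot and the scene stay as the last step left them, time stands still between calls to the robot, and variables do not carry over. Pictures are saved under pics/ and viewed, about 12 in all and at most 16, crops included, and the job is handed in when it is done.

```bash
mkdir -p pics; cat > h.py <<'E'
import numpy as np, cv2
from cell import env, read_camera
from scipy.spatial.transform import Rotation as R
def snap(n,f):
    c=read_camera(n); cv2.imwrite(f'pics/{f}.png',c['img'][:,:,::-1]); np.savez(f'pics/{f}.npz',K=c['K'],k1=c['k1'],T=c['cam_to_world']); return c
def px2w(f,u,v,z):
    d=np.load(f'pics/{f}.npz');K=d['K'];T=d['T'];k=float(d['k1'])
    p=cv2.undistortPoints(np.array([[[u,v]]],float),K,np.array([k,0,0,0.]))[0,0]
    r=T[:3,:3]@[p[0],p[1],1];o=T[:3,3];return (o+r*(z-o[2])/r[2])[:2].round(1)
def st():
    s=env.get_state();q=s['tool_rot'];M=R.from_quat([q[1],q[2],q[3],q[0]]).as_matrix()
    return s,np.array(s['position']),M
def go(x,y,z,ang=None):
    """print shift in tool axes (m) to TCP x,y,z ; ang = wanted world dir (deg) of jaw axis, mod 180"""
    s,p,M=st();d=M.T@(np.array([x,y,z])-p)/1000
    o={'t':round(s['time'],2),'shift':d.round(4).tolist()}
    a=np.degrees(np.arctan2(M[1,2],M[0,2]));o['jaw']=round(a,1);o['xaxis']=M[:,0].round(3).tolist();o['q7']=round(s['joint_pos'][6],2)
    if ang is not None:
        e=(ang-a+90)%180-90; o['turn']=round(e*np.sign(M[2,0]),1)
    print(o)
E
python3 - <<'E'
from h import *
for n in ('top','side','wrist'):
    c=snap(n,n+'0'); print(n,c['K'].round(1).tolist(),c['k1'],c['cam_to_world'].round(2).tolist())
s,p,M=st();print(s,M.round(3))
E
```

```text
top [[382.8, 0.0, 279.7], [0.0, 382.8, 210.6], [0.0, 0.0, 1.0]] 0.010755345243310422 [[-0.01, -0.99, 0.17, 287.32], [-1.0, 0.01, -0.01, -80.64], [0.01, -0.17, -0.99, 993.04], [0.0, 0.0, 0.0, 1.0]]
side [[381.3, 0.0, 277.1], [0.0, 381.3, 212.0], [0.0, 0.0, 1.0]] -0.014966702216921047 [[-0.9, -0.29, 0.32, 83.79], [-0.44, 0.63, -0.64, 578.69], [-0.02, -0.72, -0.7, 780.84], [0.0, 0.0, 0.0, 1.0]]
wrist [[334.5, 0.0, 272.9], [0.0, 334.5, 209.3], [0.0, 0.0, 1.0]] -0.05742060947213327 [[0.26, -0.92, -0.28, 246.27], [-0.97, -0.25, -0.07, -605.94], [-0.0, 0.29, -0.96, 384.52], [0.0, 0.0, 0.0, 1.0]]
{'time': 0.15, 'joint_pos': array([ 1.28248163,  0.61570107, -0.01260683,  1.42452216,  0.00816664,
        1.10339563, -0.04042588]), 'joint_velocities': array([-0.00078656, -0.00320097, -0.00103979, -0.00541577, -0.00058835,
       -0.00025551, -0.00012363]), 'tau': array([ 1.03639974e-03, -4.59346569e+01,  2.09238133e-01, -1.65943998e+01,
       -6.11433573e-02,  1.80309912e-02,  1.42488193e-04]), 'position': array([ 168.08986602, -627.31061617,  239.74755947]), 'tool_rot': array([ 0.56043015,  0.43083955,  0.56157285, -0.43003634]), 'wrist_force': array([-0.64875429,  0.14308576,  0.4639317 ]), 'torque': array([ 0.02248531,  0.01765871, -0.00496607]), 'grip_width': 93.03778146527578} [[-0.001  0.966  0.259]
 [ 0.002  0.259 -0.966]
 [-1.    -0.    -0.002]]
```

View pics/top0.png

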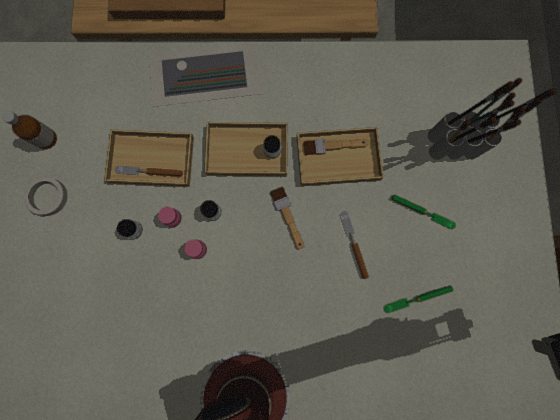

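View pics/side0.png

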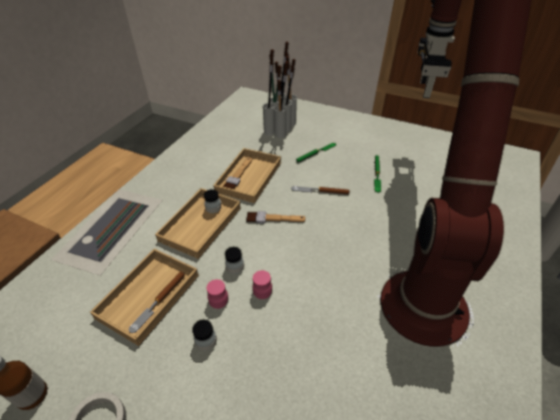

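The top picture shows, left to right, the knife tray (150,158), the jar tray (246,150) and the brush tray (340,157). The loose jars are at (127,229) and (208,210), the brush at (287,217) and the knife at (354,244). I'll enlarge it to read positions.

```bash
python3 -c "
import cv2
i=cv2.imread('pics/top0.png')[115:285,95:395]
i=cv2.convertScaleAbs(cv2.resize(i,None,fx=2.6,fy=2.6,interpolation=cv2.INTER_CUBIC),alpha=1.6)
cv2.imwrite('pics/top0c.png',i)"
```

```text
(no output)
```

View pics/top0c.png

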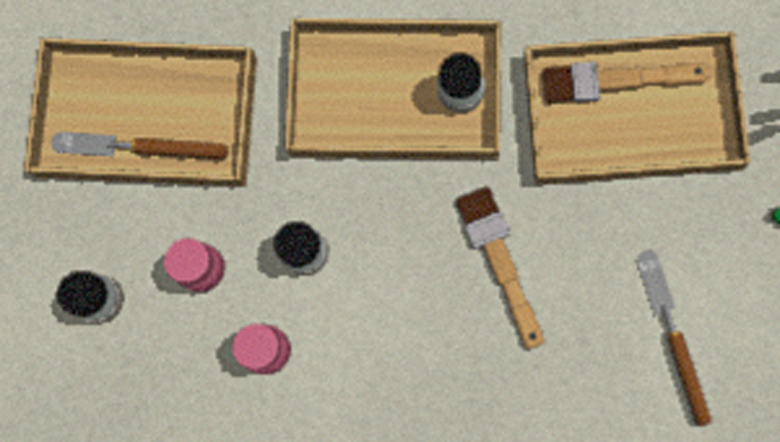

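```bash
python3 - <<'E'
from h import *
def w(c,z): return px2w('top0',95+(c[0]+.5)/2.6-.5,115+(c[1]+.5)/2.6-.5,z)
def seg(n,a,b,z1,z2):
    A,B=w(a,z1),w(b,z2);d=A-B;print(n,A,B,'len',np.hypot(*d).round(1),'ang',np.degrees(np.arctan2(d[1],d[0])).round(1))
for n,cs in dict(knife=[(42,40),(254,48),(245,184),(27,178)],jar=[(292,20),(499,22),(497,158),(288,155)],brush=[(527,46),(733,35),(746,165),(533,183)]).items():
    P=np.array([w(c,30) for c in cs]);e=P[0]+P[3]-P[1]-P[2];print(n,P.mean(0).round(1),'len',np.linalg.norm(e)/2,'w',np.linalg.norm(P[0]+P[1]-P[2]-P[3])/2,'ang to image-left',np.degrees(np.arctan2(e[1],e[0])))
seg('stk',(53,140),(227,152),7,20); seg('stb',(542,86),(709,72),17,17)
seg('brush',(473,195),(534,342),10,10);print(w((491,241),10)); seg('knife',(646,255),(703,418),2,12);print('hstart',w((675,333),12))
for c in [(460,76),(82,293),(297,244),(187,262),(258,346)]: print(c,w(c,60 if c[0]==460 else 58))
d=np.load('pics/wrist0.npz');s,p,M=st();T=d['T'];print('cam in tool',(M.T@(T[:3,3]-p)).round(1),(M.T@T[:3,:3]).round(2).tolist())
E
```

```text
knife [596.3 249.6] len 214.8182313026527 w 142.6893916869786 ang to image-left 87.73230933396181
jar [619.8  -2.4] len 209.73533917773608 w 142.66696359003367 ang to image-left 88.94819279321253
brush [ 598.8 -244.9] len 212.0398134785069 w 140.03229091891626 ang to image-left 93.69095106426093
stk [574.2 346.5] [556.9 166.1] len 181.2 ang 84.5
stb [ 625.5 -152.7] [ 639.3 -324.6] len 172.5 ang 94.6
brush [513.2 -81.2] [ 364.2 -140.3] len 160.3 ang 21.6
[465.8 -98.9]
knife [ 451.7 -255.5] [ 289.  -303.3] len 169.6 ang 16.4
hstart [ 371.8 -279.5]
(460, 76) [621.3 -69.3]
(82, 293) [410.1 287.8]
(297, 244) [455.5  86.8]
(187, 262) [438.9 190.5]
(258, 346) [358.8 121. ]
cam in tool [-144.8   81.    -0.7] [[0.0, -0.29, 0.96], [-0.0, -0.96, -0.29], [1.0, -0.0, -0.0]]
```

```bash
python3 - <<'E'
from h import *
go(445,-107,170,111.6)
E
```

```text
{'t': 0.15, 'shift': [0.0706, 0.4022, -0.4307], 'jaw': np.float64(-75.0), 'xaxis': [-0.001, 0.002, -1.0], 'q7': np.float64(-0.04), 'turn': np.float64(-6.6)}
```

```bash
python3 -m handwheel '[[[0.007,0.040,-0.043],0,0.06],[[0.007,0.040,-0.043],0,0.06],[[0.007,0.040,-0.043],0,0.06],[[0.007,0.040,-0.043],0,0.06],[[0.007,0.040,-0.043],0,0.06]]' 10
python3 -m handwheel '[[[0.007,0.040,-0.043],0,0.06],[[0.007,0.040,-0.043],0,0.06],[[0.007,0.040,-0.043],0,0.06],[[0.007,0.040,-0.043],0,0.06],[[0,0,0],-6.6,0.06]]'
python3 - <<'E'
from h import *
go(445,-107,170,111.6)
E
```

```text
time: 0.78
position: [306.5, -365.3, 201.9]
tool_rot: [0.559, 0.433, 0.559, -0.434]
wrist_force: [0.7, -0.9, -0.3]
grip_width: 60.0
time: 1.4
position: [424.2, -146.0, 172.7]
tool_rot: [0.586, 0.397, 0.585, -0.396]
wrist_force: [-0.4, -0.7, -0.0]
grip_width: 60.2
{'t': 1.4, 'shift': [0.0028, 0.0338, -0.0285], 'jaw': np.float64(-68.2), 'xaxis': [0.001, 0.001, -1.0], 'q7': np.float64(-0.97), 'turn': np.float64(0.2)}
```

```bash
python3 -m handwheel '[[[0.0015,0.017,-0.0145],0,0.06],[[0.0015,0.017,-0.0145],0,0.06],[[0,0,0],0,0.06]]'
python3 - <<'E'
from h import *
go(445,-107,170,111.6)
snap('wrist','w1')
E
```

```text
time: 1.78
position: [445.5, -104.2, 169.2]
tool_rot: [0.586, 0.396, 0.586, -0.395]
wrist_force: [-0.6, -0.7, -0.3]
grip_width: 60.0
{'t': 1.77, 'shift': [-0.0008, -0.0016, 0.0024], 'jaw': np.float64(-68.0), 'xaxis': [0.0, 0.001, -1.0], 'q7': np.float64(-1.08), 'turn': np.float64(0.4)}
```

View pics/w1.png

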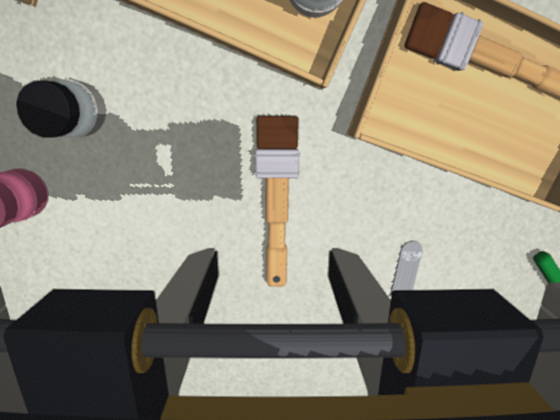

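The brush is in view: bristle tips at (277,117), ferrule/handle joint at (278,178), handle end at (276,286). It is well aligned with the jaws.

```bash
python3 - <<'E'
from h import *
a,j,b=[px2w('w1',u,v,12) for u,v in ((277.3,117),(278,178),(276.3,286))]
d=a-b;print(a,j,b,np.hypot(*d),np.degrees(np.arctan2(d[1],d[0])))
u=d/np.hypot(*d); g=(a-55*u+b+115*u)/2-22*u; print(g)
go(*g,26,np.degrees(np.arctan2(d[1],d[0]))+90)
E
```

```text
[515.1 -79.3] [ 465.1 -100.4] [ 361.1 -141.1] 165.93745809792316 21.865527386525983
[ 445.52448398 -107.22056422]
{'t': 1.82, 'shift': [0.1432, -0.0001, 0.002], 'jaw': np.float64(-68.1), 'xaxis': [-0.0, 0.0, -1.0], 'q7': np.float64(-1.08), 'turn': np.float64(0.1)}
```

```bash
python3 -m handwheel '[[[0.048,0,0.002],0,0.05],[[0.048,0,0],0,0.05],[[0.045,0,0],0,0.05],[[0.004,0,0],0,0.05],[[0,0,0],0,0.05]]' 15
python3 -m handwheel '[[[0,0,0],0,0.01],[[0,0,0],0,0.01],[[0,0,0],0,0.01],[[0,0,0],0,0.01],[[0,0,0],0,0.01]]' 15
python3 -m handwheel '[[[-0.03,0,0],0,0.01],[[-0.04,0,0],0,0.01],[[-0.04,0,0],0,0.01],[[0,0,0],0,0.01]]' 15
python3 - <<'E'
from h import *
# target origin placement: dir 93.9, tray centre
t=np.radians(93.9);x=np.array([np.cos(t),np.sin(t)]);y=np.array([-x[1],x[0]])
C=np.array([598.8,-244.9]);tgt=C+29*y-22*x+30*x;print(x,y,tgt)
go(*tgt,135,183.9)
E
```

```text
time: 2.45
position: [446.9, -115.1, 23.3]
tool_rot: [0.587, 0.398, 0.581, -0.399]
wrist_force: [0.3, 0.5, 0.3]
grip_width: 50.3
time: 3.08
position: [449.3, -116.2, 27.8]
tool_rot: [0.59, 0.399, 0.578, -0.398]
wrist_force: [-0.4, 0.4, -0.7]
grip_width: 21.6
time: 3.58
position: [447.3, -115.1, 140.0]
tool_rot: [0.589, 0.399, 0.579, -0.399]
wrist_force: [0.5, 0.0, -0.5]
grip_width: 21.4
[-0.06801529  0.99768428] [-0.99768428 -0.06801529] [ 569.32303359 -238.8909692 ]
{'t': 3.58, 'shift': [0.0074, 0.0685, 0.1596], 'jaw': np.float64(-68.6), 'xaxis': [0.012, -0.007, -1.0], 'q7': np.float64(-1.09), 'turn': np.float64(-72.5)}
```

```bash
python3 -m handwheel '[[[0,0.023,0.053],0,0.01],[[0,0.023,0.053],0,0.01],[[0,0.023,0.053],0,0.01],[[0,0,0],-10.5,0.01],[[0,0,0],-10.5,0.01]]'
python3 -m handwheel '[[[0,0,0],-10.5,0.01],[[0,0,0],-10.5,0.01],[[0,0,0],-10.5,0.01],[[0,0,0],-10.5,0.01],[[0,0,0],-9.5,0.01]]'
python3 - <<'E'
from h import *
go(569,-239,130,183.9)
E
```

```text
time: 4.2
position: [568.0, -239.0, 133.6]
tool_rot: [0.649, 0.28, 0.649, -0.282]
wrist_force: [-0.4, 1.3, -1.4]
grip_width: 21.6
time: 4.82
position: [562.7, -237.8, 123.0]
tool_rot: [0.7, -0.036, 0.712, 0.039]
wrist_force: [-0.3, 0.5, -0.9]
grip_width: 21.9
{'t': 4.83, 'shift': [-0.0071, -0.0018, 0.006], 'jaw': np.float64(6.0), 'xaxis': [-0.018, 0.004, -1.0], 'q7': np.float64(0.12), 'turn': np.float64(2.1)}
```

```bash
python3 -m handwheel '[[[-0.007,-0.002,0.006],2,0.01],[[0,0,0],0,0.01]]'
python3 - <<'E'
from h import *
go(569,-239,130,183.9)
snap('wrist','w2')
E
```

```text
time: 5.08
position: [568.2, -239.1, 127.6]
tool_rot: [0.699, -0.02, 0.714, 0.025]
wrist_force: [0.2, -0.2, -0.2]
grip_width: 21.5
{'t': 5.08, 'shift': [-0.0024, 0.0, 0.0007], 'jaw': np.float64(3.6), 'xaxis': [-0.022, 0.006, -1.0], 'q7': np.float64(0.09), 'turn': np.float64(-0.3)}
```

View pics/w2.png

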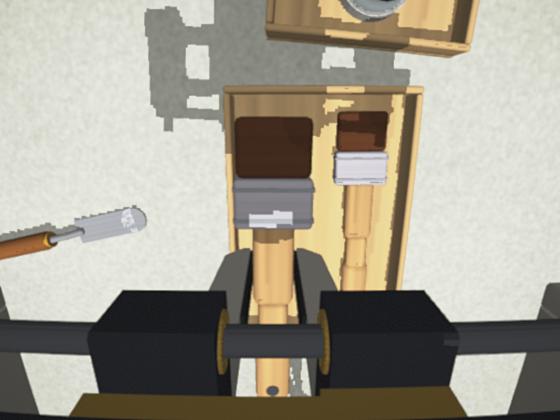

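The held brush is level and parallel to the stored one. The tray rim corners are at (225,88) and (422,89), and the stored ferrule spans (334..387,185).

```bash
python3 - <<'E'
from h import *
for u,v,z in ((225,88,30),(422,89,30),(334,182,17),(386,184,17),(363,112,17),(345,255,17),(366,255,17)): print(px2w('w2',u,v,z))
E
```

```text
[ 526.7 -145.3]
[ 662.7 -136.7]
[ 611.3 -208.8]
[ 652.1 -207.5]
[ 626.9 -155. ]
[ 627.6 -269.5]
[ 645.  -268.3]
```

```bash
python3 -m handwheel '[[[0.03,0,0.0055],0,0.01],[[0.03,0,0],0,0.01],[[0.025,0,0],0,0.01],[[0,0,0],0,0.01]]'
python3 - <<'E'
from h import *
go(573,-239,33,183.9)
E
```

```text
time: 5.62
position: [571.6, -238.1, 40.0]
tool_rot: [0.699, -0.019, 0.715, 0.023]
wrist_force: [-0.2, 0.0, -0.4]
grip_width: 21.5
{'t': 5.62, 'shift': [0.007, -0.001, 0.0016], 'jaw': np.float64(3.4), 'xaxis': [-0.023, 0.004, -1.0], 'q7': np.float64(0.03), 'turn': np.float64(-0.5)}
```

```bash
python3 -m handwheel '[[[0.004,-0.001,0.0016],0,0.01],[[0.002,0,0],0,0.01],[[0,0,0],0,0.01]]'
python3 -m handwheel '[[[0.0015,0,0],0,0.01],[[0,0,0],0,0.01]]'
```

```text
time: 6.0
position: [575.1, -239.4, 36.3]
tool_rot: [0.7, -0.019, 0.713, 0.022]
wrist_force: [0.2, -0.1, -1.0]
grip_width: 22.0
time: 6.25
position: [575.6, -239.6, 35.7]
tool_rot: [0.701, -0.019, 0.713, 0.021]
wrist_force: [0.1, -0.8, -0.8]
grip_width: 21.6
```

```bash
python3 -m handwheel '[[[0.0025,0,0],0,0.01],[[0,0,0],0,0.01]]'
python3 -m handwheel '[[[0.002,0,0],0,0.01],[[0,0,0],0,0.01]]'
python3 -c "
from h import *
print(env.get_state()['tau'].round(2))
snap('wrist','w3')"
```

```text
time: 6.5
position: [575.7, -239.7, 33.3]
tool_rot: [0.701, -0.02, 0.713, 0.021]
wrist_force: [0.6, 0.2, -0.7]
grip_width: 21.7
time: 6.75
position: [575.8, -239.8, 32.4]
tool_rot: [0.701, -0.02, 0.713, 0.021]
wrist_force: [-0.6, -0.4, -0.5]
grip_width: 21.6
[ 5.000e-02 -4.882e+01 -4.870e+00 -1.096e+01 -2.000e-02  8.000e-02
 -1.000e-02]
```

View pics/w3.png

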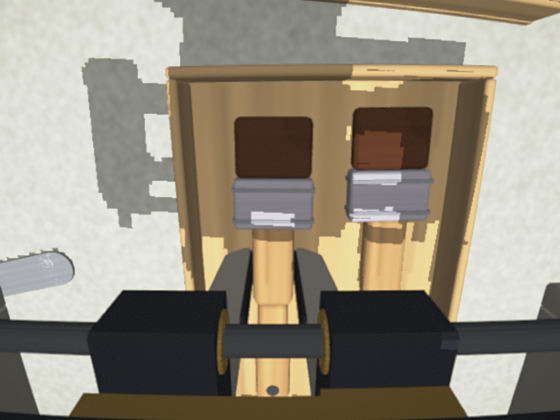

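```bash
python3 - <<'E'
from h import *
for (a,b) in (((234,225),(313,225)),((347,215),(431,218))):
  for z in (5,11,17,23): print(z,px2w('w3',*a,z),px2w('w3',*b,z),np.linalg.norm(px2w('w3',*a,z)-px2w('w3',*b,z)))
print(px2w('w3',168,70,30),px2w('w3',496,70,30),px2w('w3',273,117,17),px2w('w3',273,390,17))
E
```

```text
5 [ 552.7 -220.8] [ 595.9 -218.1] 43.284292763079705
11 [ 553.5 -218.6] [ 595.1 -216. ] 41.68117080889166
17 [ 554.2 -216.5] [ 594.3 -213.9] 40.18420087546837
23 [ 554.9 -214.3] [ 593.5 -211.9] 38.67453942841468
5 [ 613.7 -211.2] [ 659.9 -210.1] 46.21309338271994
11 [ 612.3 -209.4] [ 656.9 -208.3] 44.61356296015823
17 [ 610.9 -207.6] [ 653.9 -206.5] 43.014067466353374
23 [ 609.5 -205.7] [ 650.8 -204.7] 41.31210476361615
[ 526.4 -145.1] [ 663.4 -136.3] [ 571.  -162.2] [ 580.1 -322. ]
```

```bash
python3 -m handwheel '[[[0.0012,0,0],0,0.01],[[0,0,0],0,0.01]]'
python3 -m handwheel '[[[0.0012,0,0],0,0.01],[[0,0,0],0,0.01]]'
```

```text
time: 7.05
position: [575.9, -239.8, 32.3]
tool_rot: [0.701, -0.02, 0.713, 0.021]
wrist_force: [-0.4, -0.3, 0.4]
grip_width: 21.6
time: 7.3
position: [575.9, -239.9, 32.3]
tool_rot: [0.701, -0.02, 0.713, 0.02]
wrist_force: [0.5, -0.2, -0.5]
grip_width: 21.7
```

```bash
python3 -m handwheel '[[[0,0,0],0,0.024],[[0,0,0],0,0.028],[[0,0,0],0,0.032],[[0,0,0],0,0.032]]'
python3 -m handwheel '[[[-0.01,0,0],0,0.032],[[-0.03,0,0],0,0.032],[[-0.04,0,0],0,0.032],[[-0.04,0,0],0,0.06],[[-0.02,0,0],0,0.06]]'
python3 - <<'E'
from h import *
go(352,-284,170,106.4)
E
```

```text
time: 7.8
position: [575.8, -239.8, 31.0]
tool_rot: [0.701, -0.02, 0.713, 0.021]
wrist_force: [-0.3, 0.5, 0.2]
grip_width: 31.6
time: 8.43
position: [577.6, -239.4, 175.8]
tool_rot: [0.7, -0.02, 0.714, 0.021]
wrist_force: [0.1, 0.6, -0.4]
grip_width: 47.4
{'t': 8.43, 'shift': [0.01, -0.0315, -0.2277], 'jaw': np.float64(3.3), 'xaxis': [-0.019, 0.002, -1.0], 'q7': np.float64(0.11), 'turn': np.float64(76.9)}
```

```bash
python3 -m handwheel '[[[0.002,-0.008,-0.056],0,0.06],[[0.002,-0.008,-0.056],0,0.06],[[0.002,-0.008,-0.056],0,0.06],[[0.002,-0.006,-0.05],0,0.06],[[0,0,0],10.5,0.06]]'
python3 -m handwheel '[[[0,0,0],10.5,0.06],[[0,0,0],10.5,0.06],[[0,0,0],10.5,0.06],[[0,0,0],10.5,0.06],[[0,0,0],10.5,0.06]]'
python3 -m handwheel '[[[0,0,0],10.5,0.06],[[0,0,0],3.5,0.06],[[0,0,0],0,0.06]]'
python3 - <<'E'
from h import *
go(352,-284,170,106.4)
snap('wrist','w4')
E
```

```text
time: 9.05
position: [357.6, -283.5, 176.1]
tool_rot: [0.702, 0.045, 0.709, -0.048]
wrist_force: [0.9, -0.1, -0.0]
grip_width: 59.8
time: 9.68
position: [357.5, -284.1, 180.3]
tool_rot: [0.61, 0.356, 0.609, -0.361]
wrist_force: [0.8, -0.8, -0.5]
grip_width: 59.8
time: 10.05
position: [358.7, -283.5, 182.7]
tool_rot: [0.562, 0.429, 0.558, -0.434]
wrist_force: [0.3, 0.1, 0.2]
grip_width: 60.1
{'t': 10.05, 'shift': [0.0127, -0.0066, -0.0014], 'jaw': np.float64(-75.2), 'xaxis': [0.0, -0.009, -1.0], 'q7': np.float64(-0.79), 'turn': np.float64(-1.6)}
```

View pics/w4.png

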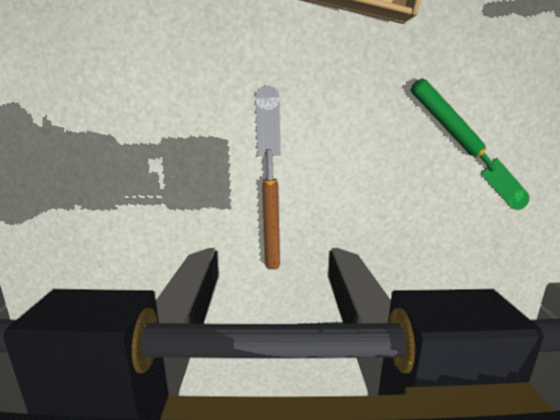

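The knife: blade end (267,86), handle start (270.5,181), handle end (273,268).

```bash
python3 - <<'E'
from h import *
a,j,b=px2w('w4',267,86,2),px2w('w4',270.5,181,12),px2w('w4',273,267,13)
d=a-b;an=np.degrees(np.arctan2(d[1],d[0]));print(a,j,b,np.hypot(*d),an)
u=d/np.hypot(*d); g=(a-65*u+b+117*u)/2-42*u; print(g)
go(*g,28,an+90)
E
```

```text
[ 454.7 -253.6] [ 371.2 -278.8] [ 283.9 -304.3] 178.1660180842576 16.532911058253426
[ 353.96149702 -283.5030568 ]
{'t': 10.1, 'shift': [0.1547, -0.0043, -0.0027], 'jaw': np.float64(-75.2), 'xaxis': [0.0, -0.009, -1.0], 'q7': np.float64(-0.79), 'turn': np.float64(-1.7)}
```

```bash
python3 -m handwheel '[[[0.045,-0.004,-0.0027],-1.7,0.05],[[0.045,0,0],0,0.05],[[0.045,0,0],0,0.05],[[0,0,0],0,0.05]]' 15
python3 - <<'E'
from h import *
go(354,-283.5,26,106.5)
E
```

```text
time: 10.6
position: [357.8, -285.3, 46.9]
tool_rot: [0.573, 0.42, 0.563, -0.423]
wrist_force: [0.3, -0.1, 0.1]
grip_width: 49.8
{'t': 10.6, 'shift': [0.0208, -0.0032, -0.0031], 'jaw': np.float64(-73.2), 'xaxis': [0.009, -0.013, -1.0], 'q7': np.float64(-0.82), 'turn': np.float64(0.3)}
```

```bash
python3 -m handwheel '[[[0.018,-0.003,-0.003],0,0.04],[[0.002,0,0],0,0.04],[[0,0,0],0,0.035]]' 15
python3 -m handwheel '[[[0,0,0],0,0.005],[[0,0,0],0,0.005],[[0,0,0],0,0.005],[[0,0,0],0,0.005],[[0,0,0],0,0.005]]' 15
python3 -m handwheel '[[[-0.03,0,0],0,0.005],[[-0.04,0,0],0,0.005],[[-0.04,0,0],0,0.005],[[0,0,0],0,0.005]]' 15
python3 - <<'E'
from h import *
t=np.radians(87);x=np.array([np.cos(t),np.sin(t)]);y=np.array([-x[1],x[0]])
C=np.array([596.3,249.6]);tgt=C-28*y+(26-42)*x;print(x,y,tgt)
go(*tgt,135,177)
E
```

```text
time: 10.98
position: [357.3, -285.6, 30.9]
tool_rot: [0.576, 0.42, 0.56, -0.423]
wrist_force: [-0.2, 0.2, -0.3]
grip_width: 36.1
time: 11.6
position: [358.7, -286.6, 33.5]
tool_rot: [0.578, 0.42, 0.558, -0.423]
wrist_force: [0.8, -0.2, -0.9]
grip_width: 15.8
time: 12.1
position: [356.0, -283.9, 145.5]
tool_rot: [0.577, 0.419, 0.559, -0.423]
wrist_force: [-0.3, -0.1, 0.6]
grip_width: 15.8
[0.05233596 0.99862953] [-0.99862953  0.05233596] [623.42425167 232.15652067]
{'t': 12.1, 'shift': [0.0055, 0.4059, -0.4162], 'jaw': np.float64(-73.1), 'xaxis': [0.018, -0.019, -1.0], 'q7': np.float64(-0.78), 'turn': np.float64(-70.1)}
```

```bash
python3 -m handwheel '[[[0,0.041,-0.042],0,0.005],[[0,0.041,-0.042],0,0.005],[[0,0.041,-0.042],0,0.005],[[0,0.041,-0.042],0,0.005],[[0,0.041,-0.042],0,0.005]]'
python3 -m handwheel '[[[0,0.041,-0.042],0,0.005],[[0,0.041,-0.042],0,0.005],[[0,0.041,-0.042],0,0.005],[[0,0.041,-0.042],0,0.005],[[0,0.03,-0.03],0,0.005]]'
python3 -m handwheel '[[[0,0,0],-10.5,0.005],[[0,0,0],-10.5,0.005],[[0,0,0],-10.5,0.005],[[0,0,0],-10.5,0.005],[[0,0,0],-10.5,0.005]]'
python3 -m handwheel '[[[0,0,0],-10.5,0.005],[[0,0,0],-7,0.005],[[0,0,0],0,0.005]]'
python3 - <<'E'
from h import *
go(623.4,232.2,130,177)
E
```

```text
time: 12.72
position: [492.1, -24.3, 137.3]
tool_rot: [0.572, 0.422, 0.557, -0.43]
wrist_force: [0.8, -0.8, -0.7]
grip_width: 15.6
time: 13.35
position: [623.6, 228.2, 122.7]
tool_rot: [0.57, 0.417, 0.56, -0.434]
wrist_force: [0.7, -1.4, -0.7]
grip_width: 15.4
time: 13.98
position: [618.2, 233.6, 110.0]
tool_rot: [0.691, 0.111, 0.701, -0.136]
wrist_force: [-0.6, -0.8, -0.7]
grip_width: 15.5
time: 14.35
position: [615.2, 232.0, 103.2]
tool_rot: [0.697, 0.001, 0.717, -0.026]
wrist_force: [0.3, 0.6, -0.7]
grip_width: 15.6
{'t': 14.35, 'shift': [-0.0271, -0.0004, 0.0074], 'jaw': np.float64(-2.2), 'xaxis': [-0.029, -0.035, -0.999], 'q7': np.float64(-0.75), 'turn': np.float64(0.8)}
```

```bash
python3 -m handwheel '[[[-0.014,0,0.008],0.8,0.005],[[0,0,0],0,0.005]]'
python3 - <<'E'
from h import *
go(623.4,232.2,130,177)
snap('wrist','w5')
E
```

```text
time: 14.6
position: [622.4, 231.6, 114.3]
tool_rot: [0.695, 0.006, 0.718, -0.033]
wrist_force: [-0.0, -0.1, 0.3]
grip_width: 15.4
{'t': 14.6, 'shift': [-0.0158, 0.0, 0.0005], 'jaw': np.float64(-3.2), 'xaxis': [-0.034, -0.037, -0.999], 'q7': np.float64(-0.75), 'turn': np.float64(-0.2)}
```

View pics/w5.png

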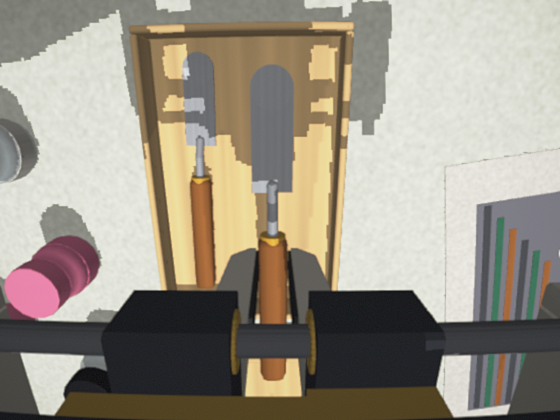

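The held knife is parallel to the stored one, blades the same way. The tray rim corners are at (132,28) and (353,28), the stored blade end at (199,53) and its handle end at (205,286).

```bash
python3 - <<'E'
from h import *
for u,v,z in ((132,28,30),(353,28,30),(199,53,7),(205,286,18),(212,230,15),(333,250,30)): print(px2w('w5',u,v,z))
E
```

```text
[538.7 364.3]
[675.2 355. ]
[574.1 349.3]
[559.2 171.9]
[570.3 220.5]
[662.8 206.7]
```

```bash
python3 -m handwheel '[[[0.025,0,0.003],0,0.005],[[0.025,0,0],0,0.005],[[0.017,0,0],0,0.005],[[0,0,0],0,0.005]]'
python3 - <<'E'
from h import *
go(623,232.2,42,177)
E
```

```text
time: 15.15
position: [619.9, 230.1, 45.3]
tool_rot: [0.694, 0.006, 0.719, -0.034]
wrist_force: [-0.2, 0.1, 0.2]
grip_width: 15.8
{'t': 15.15, 'shift': [0.0031, 0.0024, 0.0031], 'jaw': np.float64(-3.2), 'xaxis': [-0.038, -0.038, -0.999], 'q7': np.float64(-0.78), 'turn': np.float64(-0.2)}
```

```bash
python3 -m handwheel '[[[0.002,0.002,0.003],0,0.005],[[0,0,0],0,0.005]]' 5
python3 -m handwheel '[[[0.002,0,0],0,0.005],[[0,0,0],0,0.005]]' 5
python3 -m handwheel '[[[0.002,0,0],0,0.005],[[0,0,0],0,0.005]]' 4
python3 -m handwheel '[[[0.0015,0,0],0,0.005],[[0,0,0],0,0.005]]' 4
python3 -c "
from h import *
snap('wrist','w6')"
```

```text
time: 15.4
position: [621.4, 231.4, 43.4]
tool_rot: [0.693, 0.005, 0.721, -0.034]
wrist_force: [0.5, -0.3, 0.8]
grip_width: 15.6
time: 15.65
position: [621.4, 231.6, 42.4]
tool_rot: [0.693, 0.005, 0.72, -0.035]
wrist_force: [-0.6, -1.0, 0.1]
grip_width: 15.8
time: 15.9
position: [621.4, 231.8, 41.0]
tool_rot: [0.693, 0.005, 0.72, -0.035]
wrist_force: [0.0, 0.0, 1.3]
grip_width: 16.2
time: 16.15
position: [621.3, 231.9, 40.0]
tool_rot: [0.693, 0.005, 0.72, -0.035]
wrist_force: [-1.4, -0.5, 2.7]
grip_width: 16.2
```

View pics/w6.png

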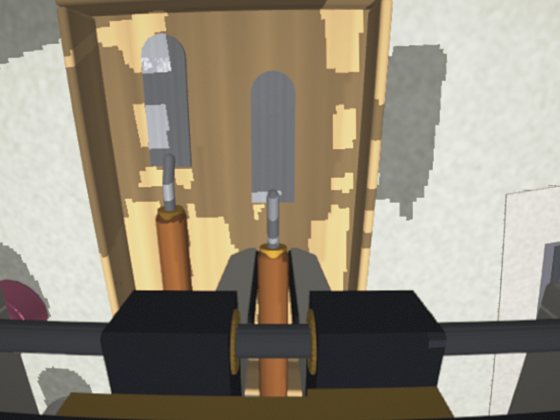

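The knife is over the floor, blade tip touching (2.7 N). I'll lower it the last 2 mm at low grip and release.

```bash
python3 -m handwheel '[[[0.0015,0,0],0,0.005],[[0,0,0],0,0.005]]' 3
python3 -m handwheel '[[[0.002,0,0],0,0.005],[[0,0,0],0,0.005]]' 3
python3 -m handwheel '[[[0.002,0,0],0,0.005],[[0,0,0],0,0.005]]' 3
```

```text
time: 16.45
position: [621.3, 232.1, 38.5]
tool_rot: [0.693, 0.005, 0.72, -0.034]
wrist_force: [-0.8, 0.0, 2.5]
grip_width: 16.2
time: 16.7
position: [621.2, 232.2, 36.3]
tool_rot: [0.693, 0.005, 0.72, -0.034]
wrist_force: [0.1, -0.1, 2.5]
grip_width: 16.2
time: 16.95
position: [621.1, 232.3, 34.2]
tool_rot: [0.693, 0.006, 0.72, -0.034]
wrist_force: [-1.3, -0.6, 1.5]
grip_width: 15.8
```

```bash
python3 -m handwheel '[[[0,0,0],0,0.018],[[0,0,0],0,0.022],[[0,0,0],0,0.027],[[0,0,0],0,0.027]]' 
python3 -m handwheel '[[[-0.01,0,0],0,0.027],[[-0.03,0,0],0,0.027],[[-0.05,0,0],0,0.027],[[-0.05,0,0],0,0.09],[[-0.02,0,0],0,0.09]]'
python3 - <<'E'
from h import *
for a in (90,0): go(410,288,180,a)
snap('wrist','w7'); snap('top','top1')
E
```

```text
time: 17.45
position: [620.6, 231.4, 32.0]
tool_rot: [0.692, 0.005, 0.721, -0.035]
wrist_force: [-0.2, -0.0, -0.2]
grip_width: 26.8
time: 18.08
position: [626.8, 237.9, 197.2]
tool_rot: [0.692, 0.005, 0.721, -0.035]
wrist_force: [1.1, 0.9, 0.1]
grip_width: 42.1
{'t': 18.07, 'shift': [0.0245, 0.0388, -0.2184], 'jaw': np.float64(-3.3), 'xaxis': [-0.043, -0.041, -0.998], 'q7': np.float64(-0.71), 'turn': np.float64(86.7)}
{'t': 18.07, 'shift': [0.0245, 0.0388, -0.2184], 'jaw': np.float64(-3.3), 'xaxis': [-0.043, -0.041, -0.998], 'q7': np.float64(-0.71), 'turn': np.float64(-3.3)}
```

View pics/w7.png

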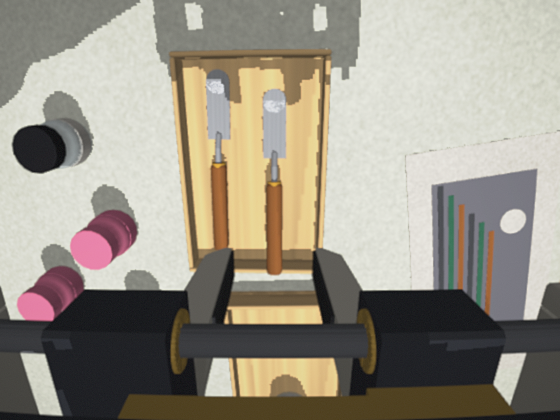

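```bash
python3 - <<'E'
from h import *
for u,v,z in ((274,273,12),(274,273,20),(274,273,33),(274,90,7),(219,71,7),(190,270,30),(322,268,30),(330,52,30),(171,54,30),(274.5,182,16),(219,162,16)): print((u,v),px2w('w7',u,v,z))
i=cv2.imread('pics/w7.png')[40:300,160:340];cv2.imwrite('pics/w7c.png',cv2.convertScaleAbs(cv2.resize(i[150:],None,fx=4.4,fy=4.4,interpolation=cv2.INTER_CUBIC),alpha=1.3))
E
```

```text
(274, 273) [614.2 136.5]
(274, 273) [614.8 141.2]
(274, 273) [615.7 148.7]
(274, 90) [624.8 328.3]
(219, 71) [574.5 348.4]
(190, 270) [526.4 153.2]
(322, 268) [665.7 151.1]
(330, 52) [674.6 356.2]
(171, 54) [538.4 363.5]
(274.5, 182) [620.8 241.5]
(219, 162) [567.4 264.3]
```

View pics/w7c.png

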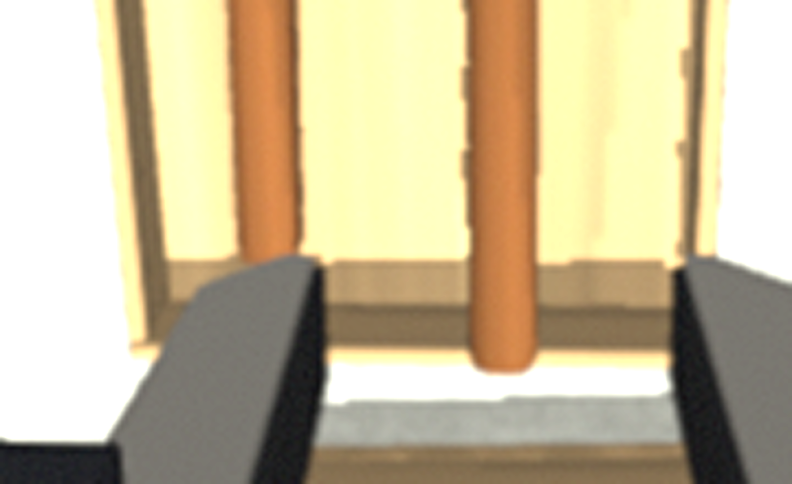

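The loose knife's handle end is resting on the near end wall: the handle end is at about y=148, and the tray actually spans y≈152–360. I'll re-grip the handle, lift, move it about 17 mm toward the far end and set it down again.

```bash
python3 -m handwheel '[[[0,0,0],0,0.04],[[0,0,0],0,0.04],[[0,0,0],0,0.04]]' 15
python3 - <<'E'
from h import *
go(618,202,70,177); go(618,202,46,177)
E
```

```text
time: 18.55
position: [625.4, 236.8, 193.4]
tool_rot: [0.69, 0.004, 0.723, -0.036]
wrist_force: [-0.7, 0.9, -0.0]
grip_width: 40.3
{'t': 18.55, 'shift': [0.125, -0.0294, 0.0002], 'jaw': np.float64(-3.2), 'xaxis': [-0.048, -0.044, -0.998], 'q7': np.float64(-0.71), 'turn': np.float64(-0.2)}
{'t': 18.55, 'shift': [0.149, -0.0283, 0.0013], 'jaw': np.float64(-3.2), 'xaxis': [-0.048, -0.044, -0.998], 'q7': np.float64(-0.71), 'turn': np.float64(-0.2)}
```

```bash
python3 -m handwheel '[[[0.03,-0.014,0],0,0.04],[[0.04,-0.014,0],0,0.04],[[0.05,0,0],0,0.04],[[0,0,0],0,0.04]]' 15
python3 - <<'E'
from h import *
go(618,202,46,177)
E
```

```text
time: 19.05
position: [617.1, 202.6, 69.8]
tool_rot: [0.689, 0.003, 0.724, -0.036]
wrist_force: [-0.6, -0.2, 0.3]
grip_width: 39.7
{'t': 19.05, 'shift': [0.0237, 0.0006, 0.002], 'jaw': np.float64(-3.2), 'xaxis': [-0.051, -0.044, -0.998], 'q7': np.float64(-0.73), 'turn': np.float64(-0.2)}
```

Descend, grip, lift about 10 mm, then advance about 17 mm along tool y (which points toward +world y).

```bash
python3 -m handwheel '[[[0.02,0,0.002],0,0.04],[[0.003,0,0],0,0.03],[[0,0,0],0,0.03]]' 15
python3 -m handwheel '[[[0,0,0],0,0.005],[[0,0,0],0,0.005],[[0,0,0],0,0.005],[[0,0,0],0,0.005]]' 15
python3 -m handwheel '[[[-0.008,0,0],0,0.005],[[-0.006,0.008,0],0,0.005],[[0,0.01,0],0,0.005],[[0,0,0],0,0.005]]' 15
python3 -c "
from h import *
go(618,219,56,177)
snap('wrist','w8')"
```

```text
time: 19.42
position: [620.9, 203.6, 49.2]
tool_rot: [0.691, 0.005, 0.722, -0.034]
wrist_force: [-0.5, 0.4, 0.7]
grip_width: 30.2
time: 19.92
position: [622.1, 204.6, 51.7]
tool_rot: [0.693, 0.005, 0.72, -0.034]
wrist_force: [-0.5, -0.4, -0.6]
grip_width: 16.0
time: 20.42
position: [623.7, 225.4, 66.3]
tool_rot: [0.693, 0.005, 0.72, -0.033]
wrist_force: [0.4, 0.4, -0.2]
grip_width: 15.4
{'t': 20.43, 'shift': [0.0108, -0.0063, -0.005], 'jaw': np.float64(-3.1), 'xaxis': [-0.04, -0.038, -0.999], 'q7': np.float64(-0.76), 'turn': np.float64(-0.1)}
```

View pics/w8.png

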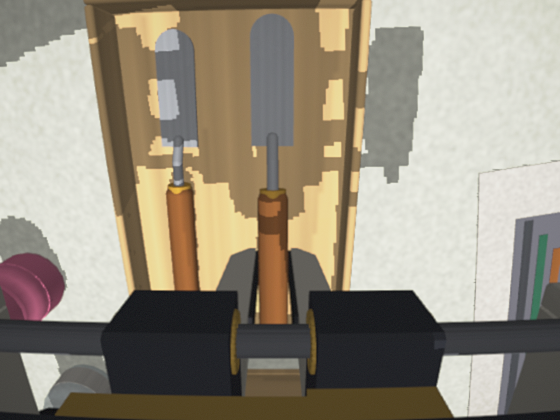

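```bash
python3 -m handwheel '[[[0.008,-0.005,-0.002],0,0.005],[[0,0,0],0,0.005]]' 8
python3 -m handwheel '[[[0.004,0,0],0,0.005],[[0,0,0],0,0.005]]' 6
python3 -m handwheel '[[[0.003,0,0],0,0.005],[[0,0,0],0,0.005]]' 4
python3 -m handwheel '[[[0.003,0,0],0,0.005],[[0,0,0],0,0.005]]' 4
python3 -m handwheel '[[[0.003,0,0],0,0.005],[[0,0,0],0,0.005]]' 4
```

```text
time: 20.72
position: [620.7, 218.0, 57.3]
tool_rot: [0.692, 0.005, 0.721, -0.034]
wrist_force: [-0.2, -0.4, -0.6]
grip_width: 15.8
time: 20.98
position: [620.5, 217.1, 52.6]
tool_rot: [0.692, 0.005, 0.721, -0.035]
wrist_force: [0.3, -0.4, -0.5]
grip_width: 16.1
time: 21.22
position: [620.6, 217.0, 49.6]
tool_rot: [0.692, 0.005, 0.721, -0.035]
wrist_force: [-0.5, 0.1, 0.3]
grip_width: 16.3
time: 21.48
position: [620.6, 217.0, 46.6]
tool_rot: [0.693, 0.005, 0.721, -0.034]
wrist_force: [0.2, -0.3, -0.5]
grip_width: 16.0
time: 21.72
position: [620.6, 216.9, 43.5]
tool_rot: [0.693, 0.005, 0.72, -0.034]
wrist_force: [-0.4, -0.4, -0.2]
grip_width: 15.6
```

```bash
python3 -m handwheel '[[[-0.002,0.005,0],0,0.005],[[0,0,0],0,0.005]]' 8
python3 -m handwheel '[[[0.004,0,0],0,0.005],[[0,0,0],0,0.005]]' 4
python3 -m handwheel '[[[0.003,0,0],0,0.005],[[0,0,0],0,0.005]]' 3
python3 -m handwheel '[[[0.003,0,0],0,0.005],[[0,0,0],0,0.005]]' 3
python3 -c "
from h import *
snap('wrist','w9')"
```

```text
time: 21.98
position: [620.9, 222.6, 45.4]
tool_rot: [0.693, 0.005, 0.72, -0.034]
wrist_force: [-0.3, -0.2, -0.1]
grip_width: 16.3
time: 22.22
position: [620.8, 222.5, 41.2]
tool_rot: [0.693, 0.005, 0.72, -0.034]
wrist_force: [-0.2, -0.1, -0.1]
grip_width: 15.9
time: 22.48
position: [620.6, 222.2, 37.9]
tool_rot: [0.693, 0.005, 0.72, -0.034]
wrist_force: [0.2, -0.5, 0.0]
grip_width: 16.1
time: 22.72
position: [620.5, 222.0, 34.7]
tool_rot: [0.693, 0.005, 0.72, -0.034]
wrist_force: [-0.2, -0.5, -0.4]
grip_width: 16.2
```

View pics/w9.png

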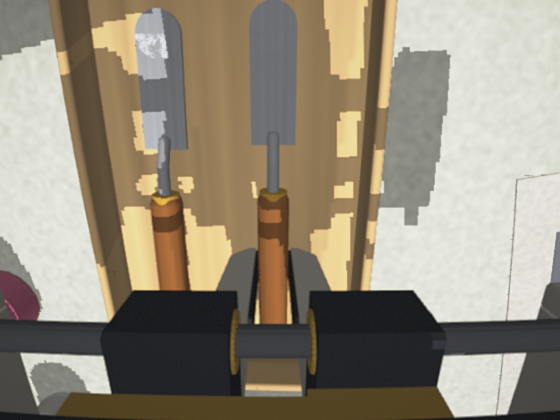

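```bash
python3 -m handwheel '[[[0.002,0,0],0,0.005],[[0,0,0],0,0.005]]' 3
python3 -m handwheel '[[[0.002,0,0],0,0.005],[[0,0,0],0,0.005]]' 3
python3 - <<'E'
from h import *
for u,v,z in ((273,0,7),(250,140,7),(295,140,7),(137,100,7),(185,100,7),(250,100,7),(295,100,7),(273,192,20),(165,195,20)): print((u,v),px2w('w9',u,v,z))
E
```

```text
time: 23.02
position: [620.5, 222.1, 33.1]
tool_rot: [0.693, 0.005, 0.72, -0.034]
wrist_force: [-0.7, -0.4, -1.1]
grip_width: 16.0
time: 23.28
position: [620.6, 222.3, 31.7]
tool_rot: [0.693, 0.005, 0.72, -0.034]
wrist_force: [-0.1, 0.3, -0.8]
grip_width: 16.0
(273, 0) [626.5 349.6]
(250, 140) [611.4 287.7]
(295, 140) [633.9 286.5]
(137, 100) [556.8 310.6]
(185, 100) [581.  308.9]
(250, 100) [612.9 306.9]
(295, 100) [634.6 305.7]
(273, 192) [622.1 263.8]
(165, 195) [568.4 264.8]
```

```bash
python3 -m handwheel '[[[0.002,-0.002,0],0,0.005],[[0,0,0],0,0.005]]' 3
python3 -m handwheel '[[[0.002,0,0],0,0.005],[[0,0,0],0,0.005]]' 3
python3 -m handwheel '[[[0,0,0],0,0.018],[[0,0,0],0,0.022],[[0,0,0],0,0.027],[[0,0,0],0,0.027]]' 
python3 -m handwheel '[[[-0.01,0,0],0,0.027],[[-0.03,0,0],0,0.027],[[-0.05,0,0],0,0.027],[[-0.05,0,0],0,0.09],[[-0.03,0,0],0,0.09]]'
python3 - <<'E'
from h import *
go(440,250,210,0)
snap('wrist','w10')
E
```

```text
time: 23.52
position: [620.6, 221.6, 30.4]
tool_rot: [0.693, 0.006, 0.72, -0.033]
wrist_force: [-0.9, -0.1, 0.2]
grip_width: 16.1
time: 23.78
position: [620.5, 221.6, 28.5]
tool_rot: [0.693, 0.006, 0.72, -0.033]
wrist_force: [0.3, -0.7, 0.3]
grip_width: 15.9
time: 24.28
position: [616.8, 221.5, 28.4]
tool_rot: [0.691, 0.005, 0.722, -0.034]
wrist_force: [-0.4, -0.9, 3.2]
grip_width: 26.6
time: 24.9
position: [626.0, 225.2, 199.9]
tool_rot: [0.69, 0.004, 0.723, -0.036]
wrist_force: [0.2, -0.0, 0.2]
grip_width: 42.6
{'t': 24.9, 'shift': [-0.0022, 0.014, -0.1874], 'jaw': np.float64(-3.3), 'xaxis': [-0.048, -0.044, -0.998], 'q7': np.float64(-0.69), 'turn': np.float64(-3.3)}
```

View pics/w10.png

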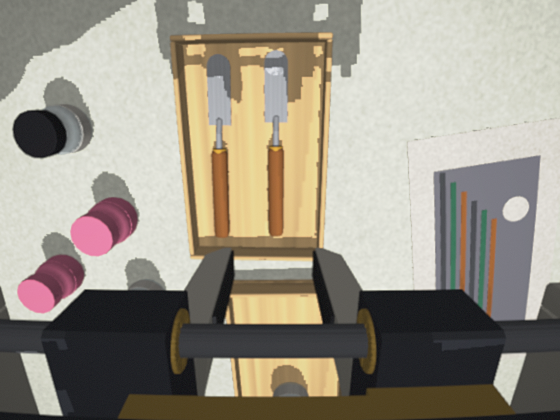

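The knives now lie flat side by side in the tray, blades the same way; the handle ends at (276,235), inside the tray. Next is the jar whose lid shows at (40,133).

```bash
python3 - <<'E'
from h import *
print(px2w('w10',40,134,58),px2w('w10',14,134,58),px2w('w10',66,134,58))
p=px2w('w10',40,134,58); go(*p,100); go(*p,45)
E
```

```text
[416.  292.7] [390.4 294.6] [440.9 290.9]
{'t': 24.95, 'shift': [0.11, 0.0588, -0.2112], 'jaw': np.float64(-3.3), 'xaxis': [-0.042, -0.041, -0.998], 'q7': np.float64(-0.69)}
{'t': 24.95, 'shift': [0.1649, 0.0612, -0.209], 'jaw': np.float64(-3.3), 'xaxis': [-0.042, -0.041, -0.998], 'q7': np.float64(-0.69)}
```

```bash
python3 -m handwheel '[[[0.01,0.015,-0.053],0,0.09],[[0.01,0.015,-0.053],0,0.09],[[0.01,0.015,-0.053],0,0.09],[[0.01,0.015,-0.052],0,0.09],[[0.03,0,0],0,0.09]]' 15
python3 - <<'E'
from h import *
go(415.5,292,100); go(415.5,292,42)
c=snap('wrist','w11')
E
```

```text
time: 25.58
position: [418.3, 298.9, 141.0]
tool_rot: [0.698, 0.01, 0.716, -0.034]
wrist_force: [0.1, -0.0, 0.3]
grip_width: 89.7
{'t': 25.57, 'shift': [0.0413, -0.0056, -0.0014], 'jaw': np.float64(-3.6), 'xaxis': [-0.026, -0.032, -0.999], 'q7': np.float64(-1.07)}
{'t': 25.57, 'shift': [0.0992, -0.0036, 0.0], 'jaw': np.float64(-3.6), 'xaxis': [-0.026, -0.032, -0.999], 'q7': np.float64(-1.07)}
```

```bash
cat >> h.py <<'E'
def lids(f,z=58):
    g=cv2.imread(f'pics/{f}.png').max(2)
    n,l,s,c=cv2.connectedComponentsWithStats((g<38).astype('uint8'))
    for i in range(1,n):
        if s[i,4]>300: print(s[i].tolist(),c[i].round(1),px2w(f,*c[i],z))
E
python3 -c "
from h import *
lids('w11')
print(px2w('top1',0,0,0)); lids('top1')"
```

```text
[150, 252, 41, 72, 1180] [171.8 293.6] [332.1 242.6]
[355, 252, 42, 72, 1191] [373.8 293.2] [490.7 235.6]
[0, 289, 126, 131, 9960] [ 55.6 354.4] [214.5 182.9]
[427, 288, 133, 105, 8420] [502.  338.3] [601.2 184.3]
[416, 411, 144, 9, 583] [511.4 416.8] [629.3  89.1]
[1077.3  707.1]
[98, 53, 38, 41, 669] [119.9  69.1] [830.  328.7]
[470, 80, 84, 50, 827] [508.4 107.4] [ 716.8 -685.1]
[75, 165, 104, 76, 378] [133.3 215.9] [438.5 272. ]
[49, 174, 36, 67, 451] [ 62.7 209.2] [456.5 445.7]
[241, 378, 25, 31, 335] [252.2 391.7] [ 29.6 -22. ]
```

```bash
python3 - <<'E'
from h import *
i=cv2.imread('pics/w11.png').astype(int)
for v in range(150,300,10): print(v,[int(i[v,u].max()) for u in range(200,350,8)])
E
```

```text
150 [219, 219, 218, 217, 223, 221, 221, 161, 152, 223, 220, 220, 214, 220, 218, 216, 218, 220, 217]
160 [221, 218, 224, 223, 222, 219, 131, 134, 132, 135, 126, 219, 219, 219, 214, 221, 219, 217, 216]
170 [218, 222, 218, 223, 218, 131, 131, 127, 133, 131, 131, 220, 216, 214, 217, 217, 221, 217, 216]
180 [218, 214, 224, 219, 220, 126, 129, 132, 129, 130, 134, 126, 220, 222, 220, 220, 218, 215, 221]
190 [222, 221, 217, 217, 223, 151, 102, 111, 117, 119, 116, 103, 219, 216, 219, 217, 218, 211, 216]
200 [221, 225, 218, 219, 217, 162, 122, 45, 15, 19, 105, 124, 190, 219, 219, 219, 217, 218, 220]
210 [221, 219, 211, 216, 222, 127, 40, 45, 46, 47, 48, 17, 201, 217, 216, 212, 213, 214, 213]
220 [212, 219, 219, 221, 219, 32, 43, 46, 46, 46, 48, 50, 203, 218, 220, 217, 218, 218, 217]
230 [220, 217, 217, 215, 219, 41, 46, 46, 48, 49, 49, 48, 225, 222, 224, 221, 216, 223, 217]
240 [215, 213, 220, 216, 221, 90, 46, 48, 48, 50, 51, 50, 221, 220, 213, 221, 218, 217, 218]
250 [214, 217, 215, 219, 214, 220, 74, 46, 47, 48, 49, 224, 219, 217, 216, 218, 219, 221, 219]
260 [216, 213, 218, 219, 216, 219, 216, 222, 220, 217, 214, 166, 129, 133, 129, 219, 220, 218, 219]
270 [218, 219, 220, 218, 213, 219, 218, 219, 220, 222, 134, 134, 131, 130, 130, 129, 219, 217, 218]
280 [213, 208, 220, 216, 219, 219, 216, 214, 222, 214, 137, 138, 133, 133, 131, 134, 213, 222, 217]
290 [214, 222, 213, 216, 216, 217, 214, 217, 215, 221, 180, 102, 99, 102, 103, 101, 149, 220, 220]
```

```bash
sed -i 's/g<38/g<60/' h.py; python3 - <<'E'
from h import *
p=px2w('w11',265,230,58);print(p); go(*p,42)
lids('top1')
E
```

```text
[409.9 293.2]
{'t': 25.62, 'shift': [0.0949, 0.0014, -0.0054], 'jaw': np.float64(-3.8), 'xaxis': [-0.032, -0.039, -0.999], 'q7': np.float64(-1.07)}
[39, 0, 338, 96, 4074] [157.8  45.1] [898.9 232.3]
[395, 0, 165, 200, 12433] [493.6  69.3] [ 824.2 -657.6]
[0, 8, 64, 104, 1778] [33.8 56. ] [867.3 555.9]
[109, 11, 116, 9, 906] [167.3  14.5] [989.2 210.7]
[46, 85, 187, 302, 10039] [150.8 251.6] [350.5 225.1]
[163, 134, 30, 76, 344] [180.9 166.2] [564.5 159.8]
[39, 173, 69, 86, 689] [ 68.5 215.2] [441.3 430.3]
[225, 356, 47, 64, 1659] [248.2 394.2] [ 24.4 -12.8]
[177, 386, 42, 34, 639] [197.4 405.4] [  2.  102.2]
```

```bash
python3 -m handwheel '[[[0.03,0.0015,-0.0055],0,0.09],[[0.035,0,0],0,0.09],[[0.03,0,0],0,0.09],[[0,0,0],0,0.09]]' 20
python3 -m handwheel '[[[0,0,0],0,0.04],[[0,0,0],0,0.04],[[0,0,0],0,0.04],[[0,0,0],0,0.04],[[0,0,0],0,0.04]]' 20
python3 -m handwheel '[[[-0.02,0,0],0,0.04],[[-0.04,0,0],0,0.04],[[-0.04,0,0],0,0.04],[[0,0,0],0,0.04]]' 20
python3 - <<'E'
from h import *
go(620,66,150); go(620,66,60)
E
```

```text
time: 26.12
position: [414.5, 292.2, 40.1]
tool_rot: [0.697, 0.011, 0.716, -0.039]
wrist_force: [-0.8, 0.1, 0.4]
grip_width: 90.0
time: 26.75
position: [417.2, 293.5, 44.0]
tool_rot: [0.699, 0.013, 0.714, -0.038]
wrist_force: [0.4, -0.3, -2.1]
grip_width: 46.5
time: 27.25
position: [419.1, 296.3, 145.4]
tool_rot: [0.699, 0.012, 0.714, -0.039]
wrist_force: [0.6, -0.3, -1.8]
grip_width: 47.3
{'t': 27.25, 'shift': [-0.0009, -0.2154, 0.2168], 'jaw': np.float64(-4.1), 'xaxis': [-0.023, -0.036, -0.999], 'q7': np.float64(-1.08)}
{'t': 27.25, 'shift': [0.089, -0.212, 0.2187], 'jaw': np.float64(-4.1), 'xaxis': [-0.023, -0.036, -0.999], 'q7': np.float64(-1.08)}
```

```bash
python3 -m handwheel '[[[0,-0.043,0.043],0,0.04],[[0,-0.043,0.043],0,0.04],[[0,-0.043,0.043],0,0.04],[[0,-0.043,0.043],0,0.04],[[0,-0.043,0.043],0,0.04]]'
python3 -m handwheel '[[[0,0,0],0,0.04]]'
python3 - <<'E'
from h import *
go(620,66,90)
c=snap('wrist','w12')
E
```

```text
time: 27.88
position: [618.4, 67.3, 141.6]
tool_rot: [0.695, 0.006, 0.718, -0.032]
wrist_force: [1.1, 1.1, -1.5]
grip_width: 46.9
time: 28.0
position: [620.6, 58.8, 138.7]
tool_rot: [0.694, 0.008, 0.718, -0.038]
wrist_force: [-0.2, 0.4, -1.9]
grip_width: 47.0
{'t': 28.0, 'shift': [0.0483, 0.0093, 0.0005], 'jaw': np.float64(-3.8), 'xaxis': [-0.035, -0.041, -0.999], 'q7': np.float64(-0.53)}
```

View pics/w12.png

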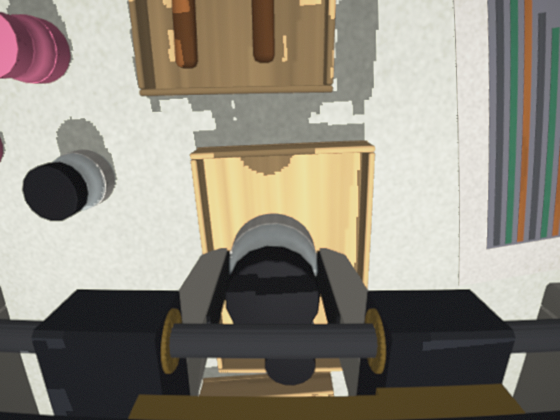

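The jar is held above the jar tray. The tray's +y end rim corners are at (192,151) and (375,147), and the other loose jar's lid is at (55,191).

```bash
python3 - <<'E'
from h import *
for u,v,z in ((192,151,30),(375,147,30),(204,250,30),(370,260,30),(55,191,58)): print(px2w('w12',u,v,z))
E
```

```text
[558.8 109. ]
[695.6 103.6]
[556.7  26.2]
[694.6   9.8]
[461.5  91.5]
```

```bash
python3 -m handwheel '[[[0.02,0.01,0.006],0,0.04],[[0.03,0.001,0],0,0.04],[[0.028,0.001,0],0,0.04],[[0,0,0],0,0.04]]'
python3 -c "
from h import *
go(624,66,49)"
```

```text
time: 28.55
position: [616.4, 79.2, 51.6]
tool_rot: [0.69, 0.003, 0.723, -0.031]
wrist_force: [-0.7, -3.2, -4.1]
grip_width: 47.0
{'t': 28.55, 'shift': [0.0027, -0.0127, 0.0083], 'jaw': np.float64(-2.8), 'xaxis': [-0.047, -0.038, -0.998], 'q7': np.float64(-0.59)}
```

```bash
python3 -m handwheel '[[[-0.012,-0.006,0.004],0,0.04],[[0,-0.006,0.004],0,0.04],[[0,0,0],0,0.04],[[0,0,0],0,0.04]]'
python3 -c "
from h import *
go(624,66,49)"
```

```text
time: 29.05
position: [626.6, 71.0, 67.5]
tool_rot: [0.692, 0.004, 0.721, -0.028]
wrist_force: [-0.8, -0.4, -2.1]
grip_width: 47.3
{'t': 29.05, 'shift': [0.0187, -0.0044, -0.0016], 'jaw': np.float64(-2.6), 'xaxis': [-0.041, -0.033, -0.999], 'q7': np.float64(-0.56)}
```

```bash
python3 -m handwheel '[[[0.006,-0.003,0],0,0.04],[[0.004,-0.001,0],0,0.04],[[0,0,0],0,0.04]]'
python3 -c "
from h import *
go(624,66,49)"
```

```text
time: 29.42
position: [625.7, 66.4, 57.1]
tool_rot: [0.692, 0.004, 0.721, -0.028]
wrist_force: [-0.3, -1.4, -1.2]
grip_width: 46.9
{'t': 29.43, 'shift': [0.0081, -0.0002, -0.0014], 'jaw': np.float64(-2.6), 'xaxis': [-0.041, -0.033, -0.999], 'q7': np.float64(-0.56)}
```

```bash
python3 -m handwheel '[[[0.004,0,0],0,0.04],[[0,0,0],0,0.04],[[0.002,0,0],0,0.04],[[0,0,0],0,0.04]]' 12
python3 -m handwheel '[[[0.0015,0,0],0,0.04],[[0,0,0],0,0.04]]' 8
python3 -m handwheel '[[[0.0015,0,0],0,0.04],[[0,0,0],0,0.04]]' 8
```

```text
time: 29.92
position: [625.3, 66.4, 50.4]
tool_rot: [0.692, 0.004, 0.721, -0.028]
wrist_force: [0.3, 0.3, -2.0]
grip_width: 47.2
time: 30.18
position: [625.5, 66.6, 49.4]
tool_rot: [0.692, 0.004, 0.721, -0.028]
wrist_force: [-0.1, -0.7, -0.7]
grip_width: 46.9
time: 30.42
position: [625.4, 66.7, 49.1]
tool_rot: [0.693, 0.004, 0.721, -0.028]
wrist_force: [-0.4, 0.3, -1.3]
grip_width: 46.8
```

```bash
python3 -m handwheel '[[[0.0015,0,0],0,0.04],[[0,0,0],0,0.04]]' 5
python3 -m handwheel '[[[0.0015,0,0],0,0.04],[[0,0,0],0,0.04]]' 5
```

```text
time: 30.68
position: [625.0, 66.7, 48.0]
tool_rot: [0.692, 0.004, 0.721, -0.028]
wrist_force: [-0.7, -0.9, 0.4]
grip_width: 47.3
time: 30.92
position: [625.0, 66.8, 47.4]
tool_rot: [0.692, 0.004, 0.721, -0.028]
wrist_force: [-0.2, 0.1, 0.9]
grip_width: 47.3
```

Contact. Release, rise, and go to jar_b at about (461,91).

```bash
python3 -m handwheel '[[[0,0,0],0,0.052],[[0,0,0],0,0.06],[[0,0,0],0,0.07],[[0,0,0],0,0.07]]' 
python3 -m handwheel '[[[-0.02,0,0],0,0.07],[[-0.03,0,0],0,0.07],[[-0.05,0,0],0,0.09],[[-0.02,0,0],0,0.09],[[0,0,0],0,0.09]]'
python3 -c "
from h import *
go(461,91,140)"
```

```text
time: 31.42
position: [625.9, 66.7, 46.4]
tool_rot: [0.693, 0.004, 0.72, -0.028]
wrist_force: [1.2, 0.6, -1.5]
grip_width: 69.6
time: 32.05
position: [632.0, 71.8, 175.3]
tool_rot: [0.695, 0.004, 0.719, -0.027]
wrist_force: [0.1, -0.7, -0.0]
grip_width: 89.5
{'t': 32.05, 'shift': [0.0406, 0.0129, -0.1704], 'jaw': np.float64(-2.6), 'xaxis': [-0.034, -0.031, -0.999], 'q7': np.float64(-0.5)}
```

```bash
python3 -m handwheel '[[[0.005,0.004,-0.057],0,0.09],[[0.01,0.004,-0.057],0,0.09],[[0.015,0.004,-0.056],0,0.09],[[0,0,0],0,0.09],[[0,0,0],0,0.09]]' 20
python3 - <<'E'
from h import *
snap('wrist','w13')
g=cv2.imread('pics/w13.png').max(2)[:255]
n,l,s,c=cv2.connectedComponentsWithStats((g<62).astype('uint8'))
for i in range(1,n):
    if s[i,4]>500:
        x,y,w,h=s[i,:4]; print(s[i],c[i],px2w('w13',*c[i],58))
go(461,91,42)
E
```

```text
time: 32.67
position: [454.0, 90.0, 147.8]
tool_rot: [0.693, 0.004, 0.72, -0.027]
wrist_force: [0.5, -0.3, 0.3]
grip_width: 89.8
[ 254  188   55   56 2497] [281.32959551 215.62114537] [456.6  92.5]
[ 469  212   66   43 2260] [501.23053097 235.90840708] [621.9  70.8]
{'t': 32.73, 'shift': [0.1051, 0.005, 0.0115], 'jaw': np.float64(-2.6), 'xaxis': [-0.04, -0.032, -0.999], 'q7': np.float64(-0.67)}
```

```bash
python3 -m handwheel '[[[0.035,0.006,0.007],0,0.09],[[0.035,0,0],0,0.09],[[0.033,0,0],0,0.09],[[0,0,0],0,0.09]]' 20
python3 -m handwheel '[[[0,0,0],0,0.04],[[0,0,0],0,0.04],[[0,0,0],0,0.04],[[0,0,0],0,0.04],[[0,0,0],0,0.04]]' 20
python3 -m handwheel '[[[-0.02,0,0],0,0.04],[[-0.04,0,0],0,0.04],[[-0.05,0,0],0,0.04],[[0,0,0],0,0.04]]' 20
python3 -c "
from h import *
go(624,-2,150)"
```

```text
time: 33.22
position: [466.9, 93.1, 42.3]
tool_rot: [0.697, 0.007, 0.716, -0.028]
wrist_force: [0.2, 0.0, 0.6]
grip_width: 90.5
time: 33.85
position: [470.2, 93.7, 45.8]
tool_rot: [0.7, 0.009, 0.714, -0.028]
wrist_force: [0.5, -0.4, -2.4]
grip_width: 46.5
time: 34.35
position: [473.0, 96.6, 158.3]
tool_rot: [0.699, 0.009, 0.714, -0.028]
wrist_force: [-0.1, -0.8, -2.0]
grip_width: 46.6
{'t': 34.35, 'shift': [0.0077, -0.0904, 0.1561], 'jaw': np.float64(-3.0), 'xaxis': [-0.021, -0.027, -0.999], 'q7': np.float64(-0.68)}
```

```bash
python3 -m handwheel '[[[0.002,-0.03,0.052],0,0.04],[[0.002,-0.03,0.052],0,0.04],[[0.002,-0.03,0.052],0,0.04],[[0,0,0],0,0.04],[[0,0,0],0,0.04]]'
python3 - <<'E'
from h import *
go(624,-1,70)
snap('wrist','w14')
E
```

```text
time: 34.98
position: [623.7, -4.3, 144.6]
tool_rot: [0.696, 0.006, 0.718, -0.027]
wrist_force: [-1.2, 0.6, -0.6]
grip_width: 46.5
{'t': 34.98, 'shift': [0.0744, 0.0056, 0.0023], 'jaw': np.float64(-2.8), 'xaxis': [-0.031, -0.029, -0.999], 'q7': np.float64(-0.42)}
```

```bash
python3 -m handwheel '[[[0.03,0.003,0.001],0,0.04],[[0.03,0.002,0.001],0,0.04],[[0.015,0,0],0,0.04],[[0,0,0],0,0.04]]'
python3 - <<'E'
from h import *
go(624,-1,51)
g=cv2.imread('pics/w14.png').max(2)[:250]
n,l,s,c=cv2.connectedComponentsWithStats((g<62).astype('uint8'))
for i in range(1,n):
    if s[i,4]>500: print(s[i],c[i],px2w('w14',*c[i],63))
E
```

```text
time: 35.52
position: [620.4, 1.5, 68.2]
tool_rot: [0.696, 0.003, 0.718, -0.025]
wrist_force: [0.1, 1.4, -1.3]
grip_width: 46.2
{'t': 35.52, 'shift': [0.0171, -0.0018, 0.0042], 'jaw': np.float64(-2.4), 'xaxis': [-0.032, -0.031, -0.999], 'q7': np.float64(-0.48)}
[ 241   90   64   65 3272] [272.08679707 121.9153423 ] [623.9  66.4]
```

```bash
python3 -m handwheel '[[[0.006,-0.002,0.003],0,0.04],[[0.004,0,0],0,0.04],[[0,0,0],0,0.04],[[0.002,0,0],0,0.04],[[0,0,0],0,0.04]]'
python3 -c "
from h import *
go(624,-1,51)"
```

```text
time: 36.15
position: [625.1, -0.8, 58.7]
tool_rot: [0.698, 0.004, 0.716, -0.025]
wrist_force: [-0.9, 0.7, -1.3]
grip_width: 46.1
{'t': 36.15, 'shift': [0.0077, -0.0, -0.0009], 'jaw': np.float64(-2.4), 'xaxis': [-0.026, -0.03, -0.999], 'q7': np.float64(-0.48)}
```

```bash
python3 -m handwheel '[[[0.005,0,0],0,0.04],[[0,0,0],0,0.04],[[0.0015,0,0],0,0.04],[[0,0,0],0,0.04]]' 12
python3 -m handwheel '[[[0.0015,0,0],0,0.04],[[0,0,0],0,0.04]]' 8
python3 -m handwheel '[[[0.0015,0,0],0,0.04],[[0,0,0],0,0.04]]' 5
python3 -m handwheel '[[[0.0015,0,0],0,0.04],[[0,0,0],0,0.04]]' 5
```

```text
time: 36.65
position: [625.0, -1.0, 51.8]
tool_rot: [0.698, 0.004, 0.716, -0.025]
wrist_force: [0.1, -0.2, -0.6]
grip_width: 47.0
time: 36.9
position: [625.2, -0.9, 50.8]
tool_rot: [0.698, 0.004, 0.716, -0.025]
wrist_force: [-0.1, 0.5, -0.4]
grip_width: 47.1
time: 37.15
position: [624.7, -0.8, 49.9]
tool_rot: [0.698, 0.004, 0.716, -0.025]
wrist_force: [-0.1, 0.2, -0.5]
grip_width: 47.0
time: 37.4
position: [624.4, -0.7, 49.0]
tool_rot: [0.698, 0.003, 0.716, -0.025]
wrist_force: [-0.6, 0.7, 1.0]
grip_width: 47.1
```

```bash
python3 -m handwheel '[[[0,0,0],0,0.052],[[0,0,0],0,0.06],[[0,0,0],0,0.07],[[0,0,0],0,0.07]]' 
python3 -m handwheel '[[[-0.02,0,0],0,0.07],[[-0.04,0,0],0,0.07],[[-0.05,0,0],0,0.07],[[-0.05,0,0],0,0.07],[[-0.02,0,0],0,0.07]]'
python3 -m handwheel '[[[0,-0.035,-0.045],0,0.07],[[0,-0.035,-0.04],0,0.07],[[0,-0.045,-0.03],0,0.07],[[0,-0.045,-0.03],0,0.07],[[0,-0.045,-0.03],0,0.07]]'
python3 -m handwheel '[[[0,-0.05,-0.03],0,0.07],[[0,-0.05,-0.03],0,0.07],[[0,-0.05,-0.02],0,0.07],[[0,-0.05,-0.02],0,0.07],[[0,0,0],0,0.07]]'
python3 - <<'E'
from h import *
c=snap('top','top2')
i=c['img'][115:285,95:395,::-1]
cv2.imwrite('pics/top2c.png',cv2.convertScaleAbs(cv2.resize(i,None,fx=2.6,fy=2.6,interpolation=cv2.INTER_CUBIC),alpha=1.6))
E
```

```text
time: 37.9
position: [625.5, -0.9, 48.3]
tool_rot: [0.698, 0.004, 0.715, -0.025]
wrist_force: [0.1, -0.0, 0.2]
grip_width: 69.5
time: 38.52
position: [630.0, 5.3, 237.8]
tool_rot: [0.699, 0.004, 0.715, -0.025]
wrist_force: [0.7, -0.8, -0.8]
grip_width: 70.4
time: 39.15
position: [447.8, -191.6, 256.6]
tool_rot: [0.706, -0.0, 0.708, -0.02]
wrist_force: [0.9, -0.7, 0.7]
grip_width: 69.9
time: 39.78
position: [336.1, -398.2, 271.4]
tool_rot: [0.708, -0.002, 0.705, -0.027]
wrist_force: [0.6, 0.8, 0.3]
grip_width: 69.8
```

View pics/top2c.png

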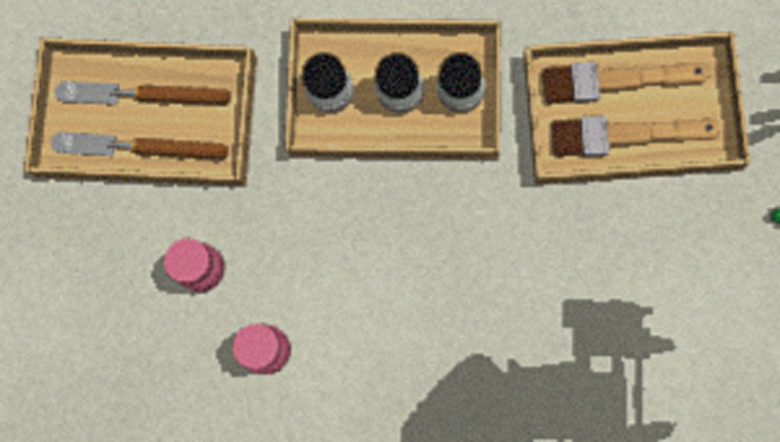

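The final picture shows all four things in their trays: knives at y≈92 and 145, jars at x≈325, 397 and 460, brushes at y≈80 and 135. The stored items are at their original pixel positions.

```bash
python3 -c "
from cell import env
print(env.finish_job())"
```

```text
the job is handed in; nothing more can be done
None
```

The brush, the palette knife and both jars are in their trays, and the job was handed in at about 40 s of the 102 s allowed.

**Final check:** The last overhead picture shows the loose brush and knife lying lengthwise beside the stored ones, pointing the same way. The three jars stand upright in a row. By eye, the stored items and the pink jars are where they were at the start. The green knives were outside that crop and I did not check them; the arm moved near them only well above the table.

**What went wrong on the way:**
- **Knife:** My first estimate of the knife tray's position was about 6 mm off, and the knife was pitched in the grip. It first came to rest with its handle end on the tray's end wall. I saw this in the wrist picture, re-gripped it, moved it about 17 mm and set it flat on the floor. A second wrist picture confirmed that.
- **First jar:** It brushed the tray's end wall on the way down (about 3 N sideways, 5 N in all). I lifted it, corrected the position and set it down.

The wrist readings I saw stayed below about 6 N throughout.

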